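# Stack the spacer and washer on an antenna turntable spindle

## Task

On the green turntable drive, slide the aluminium spacer down the upright shaft until it sits fully home on the bearing, then press the brass washer down onto it until both orange spring catches snap out above the washer and hold it. The shaft stands a little off the housing's centre, to a side that is not known, so feel for it and push gently, never with more than about 30 N. Leave the horn, the blue attenuator and the screwdriver where they are.

Things in the scene. Friction and masses are not known exactly. Their poses are not given: they have to be found in the camera images.
- housing: Turntable drive, fixed: pale green block 90 x 90 mm, top 40 mm up; black motor barrel sticking out 50 mm from its +x face. Origin: centre of the underside, z up. It carries an upright spindle in an eccentric bush (belt tensioner), on shims: its axis is always 5 mm off the block's centre, in a direction that is different each time and not measured, and it stands 0 to 4 mm higher than its nominal heights (not measured).
- seat_nominal (a point): Point on the housing's axis, 62 mm over its origin: where the top of the bearing (steel, 30 mm across, 16 mm tall, on a 44 mm flange; the spacer rests on it) would be with no offset or shims. The true one is 5 mm off sideways, in an unknown direction, and 0 to 4 mm higher. The spacer's seated centre is 10 mm above the true one, the washer's 25 mm.
- tip_nominal (a point): Point on the housing's axis, 116 mm over its origin: where the shaft's tip would be with no offset or shims; the true tip is off just as the bearing is. Steel shaft 16 mm across with a flat end and a 1.5 mm chamfer (14 mm across at the tip). A ring set down off-centre lands on the end and bears on it at the side towards which the shaft lies.
- spacer_center (a point): Centre (half-way up, on the axis) of the spacer: loose plain aluminium ring, 34 mm outside, 18 mm bore, 20 mm tall, about 40 g, lying flat on the bench; z is its axis.
- washer_center (a point): Centre (half-way up, on the axis) of the washer: loose brass ring, 44 mm outside, 18 mm bore, 10 mm thick, about 100 g, lying flat on the bench; z is its axis. Seated on the spacer, its centre is 15 mm above the spacer's centre.
- catch_a (a joint): Orange spring catch, 5 mm wide, on one side of the shaft. Hinged 8 mm below the tip; its lower end, 22 mm below the tip, stands out to 11 mm from the axis, 2 mm above a seated washer. 0 = standing out; a ring passing down folds it in (to about 0.2 rad, at most 0.5; the pair takes 4 to 15 N) and it springs back above the ring.
- catch_b (a joint): Spring catch on the shaft's opposite side: same values.
- horn: Bystander, leave alone: black horn antenna standing on its round mouth, 52 mm across, 96 mm tall, with a green flange. Origin: centre of its underside.
- attenuator: Bystander, leave alone: blue attenuator block 50 x 60 x 40 mm with a 30 mm knob standing 12 mm out of its -x face and brass connectors on its y faces. Origin: centre of its underside.
- screwdriver: Bystander, leave alone: red-handled screwdriver lying on the bench, 180 mm long along its x axis, handle to -x, about 30 mm thick. Origin: underside, near the middle of its length.
Mind the look-alikes: they are no part of the job. Of the things that look like the part that bears washer_center, the largest one is meant.

How it is judged:
By the outcome, as a careful person would: the job done as asked, in the order asked, and still so for the second after the job is handed in, with the robot touching nothing.
It also fails if it takes over 72 s, if anything falls off the work surface, if the arm or the gripper's body presses on something with over 40 N, if the wrist force passes 120 N, or if a joint passes its speed limit or range.

## Robot

A 6-joint arm with a two-finger parallel gripper is mounted at the origin on the work surface. World frame = base frame: x ahead of the robot, y to its left, z up, the work surface at z = 0. Lengths are in m, angles in degrees, forces in N, time in s.
With the tool pointing down it reaches from about 0.4 to 0.825 m from the base axis. Payload 7 kg.
Tool frame: the origin (TCP) lies midway between the tips of the shut fingers; the grasp point (between the pads) lies 19 mm behind it; z points along the fingers, y is the line along which they close (so a half turn about z gives the same grasp; the last joint's range is limited). The gripper opens to 88 mm and grips with 3 to 60 N. Pads are 19 mm wide; open, the fingers measure 130 mm over their backs; the gripper's body (78 mm by 193 mm) begins 47 mm behind the grasp point.
Start: joints at [92.538, 20.546, 0.682, 0, -70.136, -16.507], TCP at [0.163, 0.655, 0.227] pointing down, gripper open.
Joint ranges: [-176.03, 176.03], [-82.01, 121.73], [-58.28, 71.71], [-173.87, 95.51], [-174.79, -0.11], [-173.66, 173.66]. Speed limits (degrees/s): [136.94, 136.94, 172.46, 180, 180, 180].

## Interface

Orientations are given as a 3x3 rotation matrix whose columns are the frame's x, y, z axes.
In Python, from rig import robot gives the robot as it stands. Calls block until the motion is done:
- robot.goto(position, orientation): joint-space move of the TCP to a pose.
- robot.servo_line(position, ori=None, speed=0.15): straight line of the TCP; ori=None keeps the orientation; speed is the mean speed in m/s.
- robot.movej(angles): joint-space move.
- robot.move_gripper(opening): opening from 0.0 (shut) to 1.0 (fully open); the grip force is fixed at half the most; returns when the fingers have stopped.
- robot.dwell(seconds).
- robot.ik(position, orientation): joint angles nearest the present ones, or None.
- robot.grab_frame(name): name is "scene" or "side" or "wrist"; returns (picture, depth): 384x512x3 uint8, red, green, blue; 384x512 float32, m along the optical axis (not along the pixel's ray), 0 where there is no reading.
- robot.camera_info(name): a dict with "vfov" (degrees; the focal length in pixels is half the picture's height over the tangent of half this angle, whatever the lens; pixels are square), "cx", "cy" (the principal point, pixels), "view" (4x4, takes a point from world to camera coordinates); the wrist camera has in their place "T_tool_cam" (4x4, takes a point from camera to tool coordinates, whose origin is the TCP and whose axes are the flange's). Camera axes: x right, y down, z forward; pixel columns grow to the right and rows downward; lengths in m; the calibration is good to about 2 mm. A picture is of the moment at which its call begins: read the wrist's pose just before it. camera_info takes no time and is no camera call.
A pose or a line that the arm cannot do raises robot.Unreachable and nothing moves.
- robot.job_done(): hands the job in; it is judged then, once.
Readings, each from a call of its own:
- robot.read_t(): time.
- robot.read_qpos(): joint angles.
- robot.read_qvel(): joint speeds.
- robot.read_effort(): joint torques, N m.
- robot.read_position(): TCP position.
- robot.read_tcp_rot(): TCP orientation.
- robot.read_force(): force on the tool from outside, world axes, zero at the start.
- robot.read_ft_torque(): the same for the moment, N m.
- robot.read_grip_width(): opening from 0.0 (shut) to 1.0 (fully open).
- robot.read_finger_force(): force on a finger pad.
Only numpy, scipy, OpenCV 4.12 (cv2) and the standard library are available. Lean on these libraries where they do the work, as an engineer would, in place of code of your own. Each camera call takes 0.05 s, during which the arm holds its last target. There are 200 camera calls.

## Working session

There is one attempt and no reset: what is moved stays moved. The work goes in short steps, each a Python script; the robot and the scene stay as the last script left them, time stands still between calls to the robot, and variables do not carry over. Pictures are saved under pics/ and viewed, at most 10 in all, crops included, and the job is handed in when it is done.

```bash
mkdir -p pics; ls; python3 - <<'E'
from rig import robot
import cv2,numpy as np
for n in("scene","side","wrist"):
    p,d=robot.grab_frame(n); cv2.imwrite(f"pics/{n}0.png",p[:,:,::-1]); np.savez(f"pics/{n}0.npz",p=p,d=d)
    print(n,robot.camera_info(n), (d==0).mean())
print(robot.read_t(),robot.read_tcp_rot(),robot.read_position(),robot.read_force())
a=cv2.imread("pics/scene0.png");b=cv2.imread("pics/side0.png");
E
```

```text
pics
scene {'vfov': 51.08962482825675, 'cx': 259.33637562106395, 'cy': 194.1988827663897, 'view': array([[-0.7066768 ,  0.7071732 ,  0.02267086,  0.44385381],
       [ 0.3646298 ,  0.39145905, -0.84486976, -0.07394503],
       [-0.60634397, -0.58878339, -0.53449145,  1.53780273],
       [ 0.        ,  0.        ,  0.        ,  1.        ]])} 0.004247029622395833
side {'vfov': 53.648626564183836, 'cx': 256.6989566055139, 'cy': 191.67447957910275, 'view': array([[-0.69507272, -0.71860904,  0.02179356,  0.32109121],
       [-0.34758762,  0.30935908, -0.88514395,  0.30503235],
       [ 0.62933041, -0.62281458, -0.46480666,  0.61209984],
       [ 0.        ,  0.        ,  0.        ,  1.        ]])} 0.003875732421875
wrist {'vfov': 65.22638404894121, 'cx': 255.28262833510362, 'cy': 188.94465983789374, 'T_tool_cam': array([[-5.45598450e-04, -9.64051431e-01, -2.65715150e-01,
         7.36800896e-02],
       [ 9.99998741e-01, -9.21888159e-04,  1.29141991e-03,
         1.24280576e-03],
       [-1.48995486e-03, -2.65714111e-01,  9.64050720e-01,
        -1.58836412e-01],
       [ 0.00000000e+00,  0.00000000e+00,  0.00000000e+00,
         1.00000000e+00]])} 0.004364013671875
0.15 [[ 9.70406724e-01 -2.41476217e-01 -1.62931395e-04]
 [-2.41476224e-01 -9.70405886e-01 -1.28452165e-03]
 [ 1.52071843e-04  1.28585250e-03 -9.99999162e-01]] [0.16287702 0.65465508 0.22584301] [-0.27945309  0.40285597  0.37536777]
```

View pics/scene0.png

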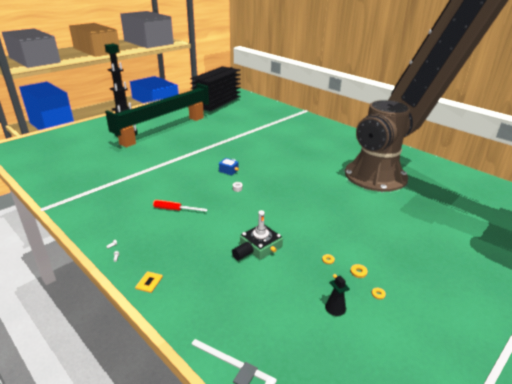

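View pics/side0.png

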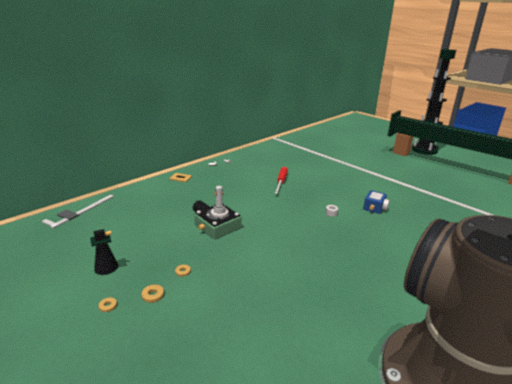

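The scene picture shows the housing with its shaft at about (262,225), the spacer at (237,187), three brass rings at (328,259), (359,271, the largest) and (379,294), and the horn at (337,297). In the side picture the same things are at (219,200), (332,210), rings (183,270), (152,293), (107,304), and the horn at (104,255).

```bash
cat > h.py <<'E'
import numpy as np,cv2
from rig import robot
from scipy.optimize import least_squares
def K(c):
    f=192/np.tan(np.radians(c['vfov'])/2); return f,c['cx'],c['cy']
def wview(R,p):
    T=np.eye(4);T[:3,:3]=R;T[:3,3]=p
    return np.linalg.inv(T@robot.camera_info('wrist')['T_tool_cam'])
def ray(V,k,uv):
    d=np.array([(uv[0]-k[1])/k[0],(uv[1]-k[2])/k[0],1.]); R=V[:3,:3]
    return -R.T@V[:3,3], R.T@d
def onplane(V,k,uv,z):
    o,d=ray(V,k,uv); return o+d*(z-o[2])/d[2]
def tri(obs):  # [(V,k,uv)]
    A=[];b=[];
    for V,k,uv in obs:
        o,d=ray(V,k,uv); d=d/np.linalg.norm(d); P=np.eye(3)-np.outer(d,d); A.append(P);b.append(P@o)
    A=np.vstack(A);b=np.hstack(b); x=np.linalg.lstsq(A,b,rcond=None)[0]
    return x,np.abs(A@x-b).max()
def proj(V,k,p):
    q=V[:3,:3]@np.asarray(p)+V[:3,3]; return k[0]*q[0]/q[2]+k[1],k[0]*q[1]/q[2]+k[2]
def Rdown(a): # tool x axis at yaw a (deg), z down
    c,s=np.cos(np.radians(a)),np.sin(np.radians(a))
    return np.array([[c,s,0],[s,-c,0],[0,0,-1.]])
def snap(name):
    R=robot.read_tcp_rot();p=robot.read_position();im,d=robot.grab_frame('wrist')
    cv2.imwrite(f'pics/{name}.png',im[:,:,::-1]);np.savez(f'pics/{name}.npz',p=im,d=d,R=R,pos=p)
    return im,d
def load(name):
    z=np.load(f'pics/{name}.npz'); return z['p'],z['d'],wview(z['R'],z['pos'])
E
python3 - <<'E'
from h import *
cs,cd=robot.camera_info('scene'),robot.camera_info('side')
for n,a,b in [('tip',(262,212),(219,187)),('spacer',(237,187),(332,210)),('big',(359,271),(152,293)),('r1',(328,259),(183,270)),('r2',(379,294),(107,304)),('horn',(336,312),(105,270)),('att',(229,167),(376,202)),('sdtip',(206,211),(278,193)),('sdh',(156,205),(284,169))]:
    x,e=tri([(cs['view'],K(cs),a),(cd['view'],K(cd),b)]); print(n,x.round(3),round(e,4))
a=cv2.imread('pics/scene0.png');b=cv2.imread('pics/side0.png')
A=cv2.resize(a[195:270,220:295],(450,450),interpolation=3)
B=cv2.resize(b[175:250,180:255],(350,350),interpolation=3)
o=np.zeros((450,800,3),np.uint8);o[:,:450]=A;o[:350,450:]=B;cv2.imwrite('pics/crop1.png',o)
E
```

```text
tip [ 0.612 -0.01   0.114] 0.0002
spacer [ 0.454 -0.287  0.007] 0.0008
big [0.504 0.255 0.004] 0.0002
r1 [0.524 0.167 0.002] 0.0002
r2 [0.537 0.335 0.002] 0.001
horn [ 0.653  0.288 -0.01 ] 0.0012
att [ 0.386 -0.407  0.015] 0.0013
sdtip [ 0.626 -0.247  0.006] 0.0016
sdh [ 0.726 -0.383  0.01 ] 0.0028
```

View pics/crop1.png

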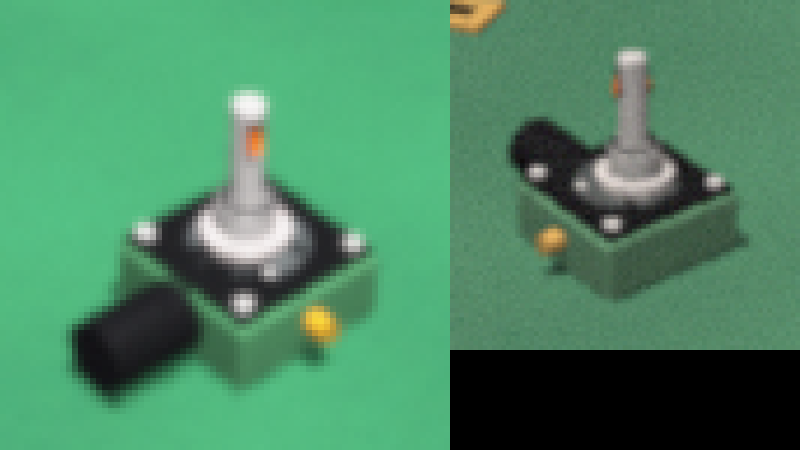

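The crop confirms the tip: scene (261.5,212), side (219,187). Catches lie roughly along the side camera's image x. Next I'll take wrist views of washer, tip and spacer, each with two yaws half a turn apart.

```bash
python3 - <<'E'
from h import *
def v(n,x,y,z,a):
    robot.goto([x,y,z],Rdown(a)); snap(n)
v('w0',.504,.255,.16,0); v('w1',.504,.255,.16,-180)
v('t1',.612,-.010,.23,-180); v('t0',.612,-.010,.23,0)
v('s0',.454,-.287,.17,0); v('s1',.454,-.287,.17,-180)
print(robot.read_t(),robot.read_qpos())
o=np.zeros((600,800,3),np.uint8)
for i,n in enumerate(['w0','w1','t0','t1','s0','s1']):
    im=cv2.imread(f'pics/{n}.png'); im=cv2.resize(im,(266,200),interpolation=cv2.INTER_AREA)
    o[(i%2)*200:(i%2)*200+200,(i//2)*266:(i//2)*266+266]=im
cv2.imwrite('pics/m1.png',o[:400])
E
```

```text
12.6833 [-1.13740786e+01  1.02204948e+01 -2.13600110e+01  2.16635329e-03
 -5.84157507e+01 -7.86016048e+01]
```

View pics/m1.png

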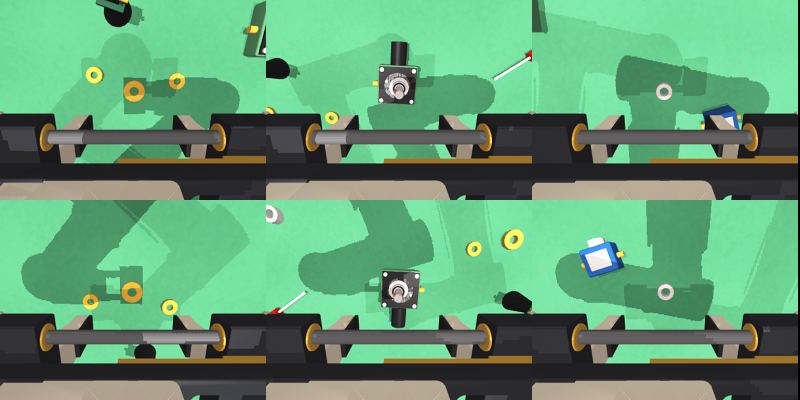

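Montage: washer at about (134,91)/(132,93) in its tiles, shaft tip at (133,90), spacer at (132,91). Enlarging each.

```bash
python3 - <<'E'
from h import *
C={'w0':(258,175),'w1':(254,179),'t0':(256,174),'t1':(256,178),'s0':(254,176),'s1':(256,178)}
o=np.zeros((520,800,3),np.uint8)
for i,(n,(u,w)) in enumerate(C.items()):
    im=cv2.imread(f'pics/{n}.png')[w-26:w+26,u-26:u+26]; im=cv2.resize(im,(260,260),interpolation=cv2.INTER_NEAREST)
    o[(i%2)*260:(i%2)*260+260,(i//2)*266:(i//2)*266+260]=im
cv2.imwrite('pics/m2.png',o)
k=K(robot.camera_info('wrist'))
# ring outlines: not-green mask blob near the centre
for n in ['w0','w1','s0','s1']:
    p,d,V=load(n); p=p.astype(int); u,w=C[n]
    m=((p[:,:,1]-p[:,:,0])<(15)).astype(np.uint8); 
    cs,_=cv2.findContours(m,cv2.RETR_EXTERNAL,cv2.CHAIN_APPROX_NONE)
    c=[c for c in cs if cv2.pointPolygonTest(c,(u,w),False)>=0]
    if c:
        e=cv2.fitEllipse(c[0]); print(n,e,cv2.contourArea(c[0]), 'depth',d[w-12:w+12,u-12:u+12].min())
E
```

```text
w0 ((257.6937561035156, 174.42147827148438), (40.23314666748047, 40.56781768798828), 6.5420684814453125) 1280.0 depth 0.0
w1 ((253.6983642578125, 176.47647094726562), (40.187503814697266, 40.4277229309082), 11.430864334106445) 1273.5 depth 0.0
s0 ((254.03797912597656, 174.98097229003906), (30.598146438598633, 32.71952819824219), 1.9668751955032349) 784.5 depth 0.0
s1 ((256.95550537109375, 175.51583862304688), (30.55446434020996, 32.60417556762695), 175.73794555664062) 781.0 depth 0.31218702
```

View pics/m2.png

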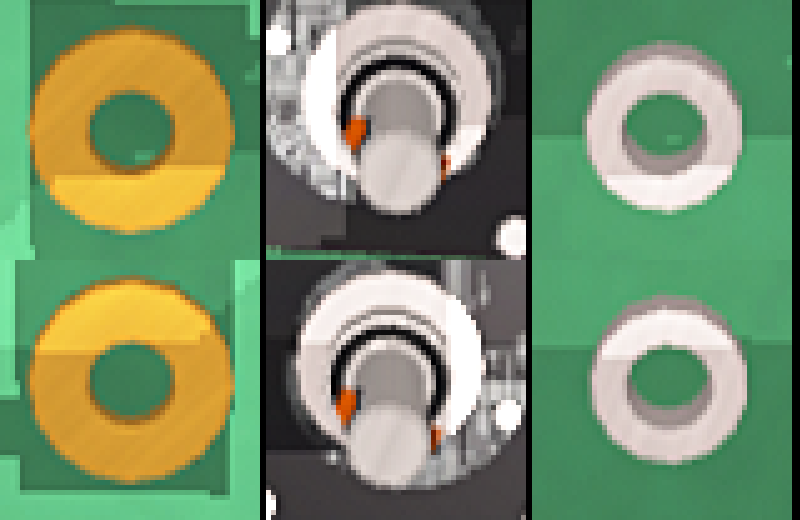

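Reading centres (full-resolution pixels): washer w0 (257.7,174.4), w1 (253.7,176.5); tip t0 (255.8,181.7), t1 (254.0,188.5); spacer top face s0 (253.9,175.9), s1 (256.9,176.7); catches in t0 at (247,174) and (265.5,181).

```bash
python3 - <<'E'
from h import *
k=K(robot.camera_info('wrist'))
O={'washer':(('w0',257.7,174.4),('w1',253.7,176.5),.006),'tip':(('t0',255.8,181.7),('t1',254.,188.5),.117),'spacer':(('s0',253.9,175.9),('s1',256.9,176.7),.020)}
for n,(a,b,z) in O.items():
    V=[load(q[0])[2] for q in(a,b)]
    print(n,tri([(V[0],k,a[1:]),(V[1],k,b[1:])]),'planes',onplane(V[0],k,a[1:],z).round(4),onplane(V[1],k,b[1:],z).round(4))
    for q,v in zip((a,b),V):
        d=load(q[0])[1]; dd=d[int(q[2]+.5),int(q[1]+.5)]; 
        o,r=ray(v,k,q[1:]); print('  depth z',(o+r*dd).round(4))
V=load('t0')[2]
a=onplane(V,k,(247.3,173.9),.099);b=onplane(V,k,(265.5,180.9),.099);print(a,b,np.degrees(np.arctan2(*(b-a)[[1,0]])))
E
```

```text
washer (array([0.5051155 , 0.25334828, 0.01335106]), np.float64(0.0022091708098766483)) planes [0.5035 0.2555 0.006 ] [0.5068 0.2511 0.006 ]
  depth z [0.5023 0.2555 0.0011]
  depth z [0.508  0.251  0.0009]
tip (array([ 0.61497711, -0.01038106,  0.12191094]), np.float64(0.002154275351570603)) planes [ 0.6138 -0.0082  0.117 ] [ 0.6163 -0.0126  0.117 ]
  depth z [ 0.614  -0.0082  0.1181]
  depth z [ 0.6161 -0.0126  0.1177]
spacer (array([ 0.45492864, -0.28527915,  0.02535967]), np.float64(0.002230084928715237)) planes [ 0.4537 -0.283   0.02  ] [ 0.4562 -0.2875  0.02  ]
  depth z [ 0.4493 -0.2829  0.001 ]
  depth z [ 4.609e-01 -2.874e-01  1.000e-04]
[6.17152702e-01 1.85123278e-04 9.90000000e-02] [ 0.61001023 -0.0178737   0.099     ] -111.57935293800836
```

```bash
cat >> h.py <<'E'
def descend(zt,fmax,step=.0005,speed=.02,zref=None):
    p=np.array(robot.read_position()); f0=robot.read_force() if zref is None else zref
    z=p[2];log=[]
    while z>zt+1e-6:
        z=max(z-step,zt); robot.servo_line([p[0],p[1],z],speed=speed)
        f=np.array(robot.read_force())-f0; log.append((round(robot.read_position()[2],4),*f.round(1)))
        if f[2]>fmax: break
    return log
def grasp(x,y,z,op=.7):
    robot.move_gripper(op)
    robot.goto([x,y,.06],Rdown(-22)); robot.servo_line([x,y,z],speed=.1)
    robot.move_gripper(0.); robot.move_gripper(op)
    robot.servo_line([x,y,z+.002],speed=.1); robot.goto([x,y,z+.002],Rdown(-112)); robot.servo_line([x,y,z],speed=.1)
    robot.move_gripper(0.); w=robot.read_grip_width()*88; print('width mm',w,'pad',robot.read_finger_force(),'t',robot.read_t(),robot.read_position(),robot.read_force())
E
python3 - <<'E'
from h import *
grasp(.4549,-.2853,.003)
robot.servo_line([.4549,-.2853,.18],speed=.25)
print(robot.read_grip_width()*88,robot.read_t(),robot.read_force())
robot.goto([.6150,-.0104,.15],Rdown(-112))
f0=robot.read_force(); m0=robot.read_ft_torque(); print(robot.read_position(),f0,m0)
robot.servo_line([.6150,-.0104,.126],speed=.08)
for l in descend(.110,5): print(l)
print(np.array(robot.read_ft_torque())-m0,robot.read_position(),robot.read_t())
E
```

```text
width mm 32.20878760483162 pad 30.000087681692094 t 20.2083 [ 0.4549088  -0.28530315  0.00302028] [-0.66345122 -0.44171051  0.33296976]
32.64935362020395 21.0667 [ 0.19468502 -0.14590789 -1.11433706]
[ 0.61454901 -0.01133086  0.1497706 ] [ 0.15852042 -0.97231648 -1.25142606] [ 0.0749347  -0.07421376  0.0053787 ]
(np.float64(0.1256), np.float64(0.0), np.float64(0.1), np.float64(0.2))
(np.float64(0.1248), np.float64(0.2), np.float64(0.1), np.float64(-0.4))
(np.float64(0.1242), np.float64(0.4), np.float64(0.4), np.float64(0.4))
(np.float64(0.1236), np.float64(-0.4), np.float64(0.8), np.float64(0.5))
(np.float64(0.1232), np.float64(0.2), np.float64(0.4), np.float64(0.0))
(np.float64(0.1226), np.float64(0.6), np.float64(0.9), np.float64(-0.4))
(np.float64(0.1222), np.float64(-0.6), np.float64(-0.3), np.float64(0.7))
(np.float64(0.1217), np.float64(0.1), np.float64(0.4), np.float64(0.6))
(np.float64(0.1212), np.float64(-0.8), np.float64(0.3), np.float64(0.5))
(np.float64(0.1207), np.float64(-0.6), np.float64(0.9), np.float64(0.3))
(np.float64(0.1202), np.float64(-0.3), np.float64(0.2), np.
[... 937 characters left out ...]
loat64(0.9), np.float64(-0.1))
(np.float64(0.1132), np.float64(-0.7), np.float64(0.1), np.float64(-0.0))
(np.float64(0.1126), np.float64(-0.8), np.float64(0.5), np.float64(0.7))
(np.float64(0.1122), np.float64(-0.6), np.float64(1.6), np.float64(1.0))
(np.float64(0.1117), np.float64(0.2), np.float64(0.2), np.float64(-0.5))
(np.float64(0.1112), np.float64(-0.5), np.float64(0.8), np.float64(-0.1))
(np.float64(0.1107), np.float64(0.2), np.float64(0.0), np.float64(0.9))
(np.float64(0.1102), np.float64(-0.6), np.float64(0.9), np.float64(-0.6))
(np.float64(0.11), np.float64(-0.2), np.float64(-0.1), np.float64(-0.4))
[ 0.00703086 -0.07727847 -0.01459078] [ 0.61473008 -0.01108373  0.1099798 ] 30.7333
```

```bash
python3 - <<'E'
from h import *
f0=robot.read_force()
L=descend(.074,24,step=.003,speed=.06,zref=f0)
if L[-1][0]<.0755: L+=descend(.062,14,step=.001,speed=.03,zref=f0)
for l in L: print(*l)
print(robot.read_grip_width()*88,robot.read_position(),robot.read_t(),np.array(robot.read_ft_torque()))
im,_=robot.grab_frame('side');cv2.imwrite('pics/x.png',cv2.resize(im[150:270,140:300,::-1],(800,600),interpolation=2))
E
```

```text
0.1067 -0.5 0.6 0.4
0.1039 2.1 1.7 -0.7
0.101 1.9 0.0 1.7
0.0977 1.6 -0.2 1.8
0.0944 1.8 0.6 -0.7
0.0915 1.8 1.1 -1.4
0.0886 2.4 2.1 -0.8
0.0857 0.9 -0.6 -1.3
0.0827 1.2 1.1 -0.9
0.0797 1.5 0.7 -1.0
0.0765 -0.3 0.2 0.3
0.0737 -0.0 0.4 0.9
0.0726 0.1 1.5 1.0
0.0716 -0.4 -0.9 0.0
0.0706 0.3 0.3 -0.3
0.0696 -0.2 0.8 0.5
0.0686 -0.0 0.5 1.3
0.0676 0.2 0.3 0.1
0.0665 -0.3 0.7 -0.2
0.0656 -0.8 0.3 0.9
0.0656 -3.5 0.8 7.8
0.0655 -6.5 1.3 15.0
32.57506802700352 [ 0.61447091 -0.01121388  0.06549718] 36.2333 [ 0.51944533  2.18912395 -0.04446327]
```

View pics/x.png

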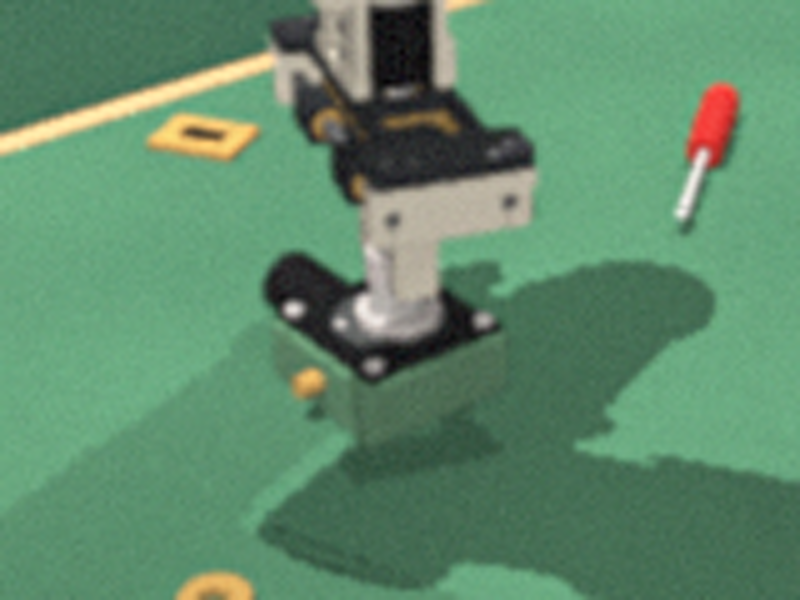

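The picture shows the spacer down on the bearing, fingers around it; the hard stop at TCP 0.0655 puts its bottom at 0.0625. Now release it and fetch the washer.

```bash
python3 - <<'E'
from h import *
x,y=.6147,-.0111
p=robot.read_position(); robot.servo_line([p[0],p[1],.0665],speed=.03)
robot.move_gripper(.6); robot.servo_line([p[0],p[1],.17],speed=.25)
im,_=robot.grab_frame('side');cv2.imwrite('pics/sp.png',im[:,:,::-1])
robot.goto([.505,.2533,.12],Rdown(-22))
grasp(.5051,.2533,.003)
robot.servo_line([.5051,.2533,.17],speed=.3)
print(robot.read_grip_width()*88,robot.read_t(),robot.read_force())
robot.goto([x,y,.15],Rdown(-112)); p=robot.read_position(); print(p)
robot.servo_line([2*x-p[0],2*y-p[1],.124],speed=.08); print(robot.read_position())
f0=robot.read_force()
for l in descend(.109,5,step=.0025,speed=.04): print(*l)
print(robot.read_position(),robot.read_t())
E
```

```text
width mm 42.415816094317606 pad 29.99969406053424 t 43.8083 [0.5051237  0.25331622 0.00302867] [-0.20898429  0.31533314 -0.3424299 ]
42.08124203757239 44.5167 [ 0.09896421 -0.74682265 -2.32115815]
[ 0.61447974 -0.01036231  0.14957573]
[ 0.61472154 -0.01143449  0.12363386]
0.1213 1.1 0.5 -0.2
0.1186 1.1 0.8 -0.9
0.1159 -0.2 -0.5 -0.7
0.1134 0.4 0.8 -0.9
0.1109 -0.2 0.3 -0.1
0.1088 0.2 0.3 -0.6
[ 0.61464201 -0.01144509  0.10882719] 47.6
```

```bash
python3 - <<'E'
from h import *
f0=robot.read_force()
L=descend(.089,24,step=.003,speed=.06,zref=f0)
if L[-1][0]<.0905: L+=descend(.082,12,step=.001,speed=.03,zref=f0)
for l in L: print(*l)
print(robot.read_grip_width()*88,robot.read_position(),robot.read_t())
im,_=robot.grab_frame('side');cv2.imwrite('pics/y0.png',im[:,:,::-1])
E
```

```text
0.1057 1.8 0.7 -0.1
0.1029 2.5 0.4 0.5
0.0997 1.6 0.7 1.2
0.0965 2.9 1.1 -0.1
0.0934 1.6 -0.0 -1.0
0.0904 2.2 0.8 -1.1
0.0888 1.6 0.5 0.5
0.0875 1.1 0.2 -1.1
0.0866 -0.2 0.1 -0.1
0.0857 0.2 -0.5 -0.4
0.0855 -1.2 0.7 5.8
0.0854 -5.3 0.2 12.3
42.55631480249642 [ 0.6144932  -0.01159603  0.0854026 ] 50.6
```

```bash
python3 - <<'E'
from h import *
p=robot.read_position(); robot.servo_line([p[0],p[1],.0858],speed=.03)
robot.move_gripper(.7); robot.servo_line([p[0],p[1],.15],speed=.15); robot.goto([.612,-.010,.23],Rdown(-112)); im,_=snap('z1')
a=robot.grab_frame('side')[0][:,:,::-1];b=robot.grab_frame('scene')[0][:,:,::-1]
o=np.zeros((400,800,3),np.uint8)
R=lambda m,u,w,s:cv2.resize(np.ascontiguousarray(m[w-s:w+s,u-s:u+s]),(266,266),interpolation=0)
o[:266,:266]=R(im[:,:,::-1],256,182,33);o[:266,266:532]=R(a,219,200,33);o[:266,532:798]=R(b,261,225,33)
cv2.imwrite('pics/z.png',o[:270]);print(robot.read_t(),robot.read_position())
E
```

```text
52.6333 [ 0.6110347  -0.0100941   0.22807174]
```

View pics/z.png

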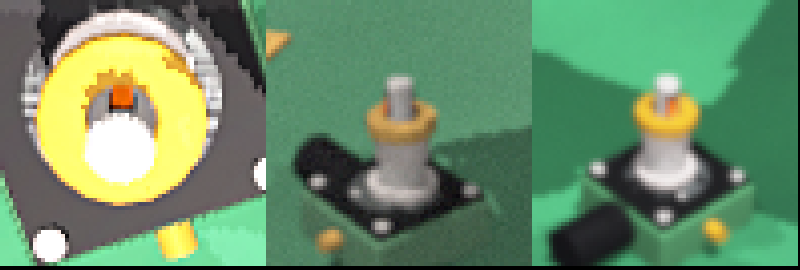

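The washer is on the shaft, but whether the catches are out is unclear (orange near wrist-crop (120,95)). I'll check the washer's height from depth and enlarge.

```bash
python3 - <<'E'
from h import *
k=K(robot.camera_info('wrist'));p,d,V=load('z1'); Ri=V[:3,:3].T
vv,uu=np.mgrid[0:384,0:512]; C=np.stack([(uu-k[1])/k[0]*d,(vv-k[2])/k[0]*d,d],-1)
W=(C-V[:3,3])@Ri.T
q=p.astype(int); m=(q[...,0]-q[...,2]>100)&(d>0)&(abs(uu-256)<24)&(vv>155)&(vv<203)
print('yellow z pct',np.percentile(W[m][:,2],[5,25,50,75,95]).round(4),m.sum())
w=(q.min(-1)>235)&(d>0)&(abs(uu-256)<12)&(abs(vv-187)<10);print('tip z',np.median(W[w],0).round(4))
m2=m&(W[...,2]>.06);c,_=cv2.findContours(m2.astype(np.uint8),cv2.RETR_EXTERNAL,2);print([cv2.boundingRect(x) for x in c if len(x)>10])
for z in(.0925,.100):
    print(z,[[np.round(proj(V,k,(.615+r*np.cos(a),-.0104+r*np.sin(a),z)),1).tolist() for r in(.009,.011,.022)] for a in np.radians([68,248])])
print('tip',proj(V,k,(.615,-.0104,.1165)))
a=cv2.imread('pics/z1.png')[155:205,230:282];s=robot.grab_frame('side')[0][180:230,194:246,::-1]
cv2.imwrite('pics/zz.png',np.hstack([cv2.resize(np.ascontiguousarray(i),(400,400),interpolation=0) for i in(a,s)]))
E
```

```text
yellow z pct [0.091  0.0924 0.0929 0.0935 0.0943] 1060
tip z [ 0.6167 -0.0126  0.1169]
[(233, 157, 42, 42)]
0.0925 [[[254.9, 189.4], [254.9, 191.3], [254.9, 201.4]], [[254.9, 172.2], [254.9, 170.3], [254.9, 159.5]]]
0.1 [[[254.9, 191.4], [254.9, 193.3], [254.9, 203.7]], [[254.9, 173.8], [254.9, 171.9], [254.8, 160.8]]]
tip (np.float64(254.79543497054308), np.float64(187.02258249095803))
```

View pics/zz.png

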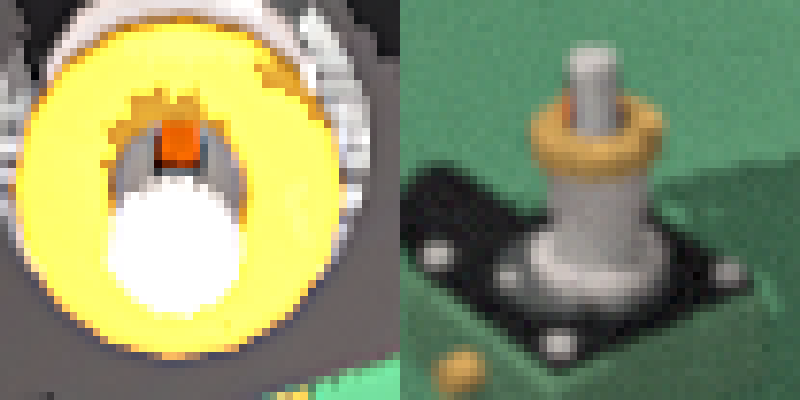

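Depth puts the washer top at 0.093 (expected 0.0925). In the wrist crop the orange catch end at (180,118) is at the 11 mm radius, and the side crop shows orange on both sides of the shaft above the washer, at (568,110) and (625,108).

```bash
python3 -c "
from rig import robot
print(robot.read_t(),robot.job_done())"
```

```text
the job is handed in; nothing more can be done
52.6833 None
```

The job is handed in at 52.7 s: the spacer is home on the bearing and the washer is down on it (top measured at 93 mm, expected 92.5 mm), with both catches standing out above the washer in the pictures and no force reading over 15 N during either insertion.

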